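# Level the sprung bottle shelf and hold it seated

### The arm

A 6-joint arm with a two-finger parallel gripper is mounted at the origin on the work surface. World frame = base frame: x ahead of the robot, y to its left, z up, the work surface at z = 0. Lengths are in m, angles in degrees, forces in N, time in s.
With the tool pointing down it reaches from about 0.425 to 1.125 m from the base axis. Payload 14.9 kg.
Tool frame: the origin (TCP) lies between the finger pads; the fingertips stand 14 mm ahead of it and the grasp point (between the pads) lies 5 mm behind it; z points along the fingers, x is the direction in which the jaws open and shut, and the axes are right-handed (so a half turn about z gives the same grasp; the last joint's range is limited). The gripper opens to 91 mm and grips with 3 to 60 N. Pads are 32 mm wide; open, the fingers measure 118 mm over their backs; the gripper's body (76 mm by 178 mm) begins 60 mm behind the grasp point.
Start: joints at [-72.153, 21.709, 99.362, -0, 58.929, -1.908], TCP at [0.237, -0.659, 0.194] pointing down, gripper open.
Joint ranges: [-158.91, 158.91], [-42.39, 125.64], [0.06, 152.35], [-60.88, 240.88], [17.5, 164.5], [-176.32, 176.32]. Speed limits (degrees/s): [108.29, 108.29, 136.94, 180, 180, 180].

### API

Orientations are given as [roll, pitch, yaw] about the fixed x, y, z axes, in that order (R = Rz(yaw) Ry(pitch) Rx(roll)).
In Python, from bench import arm gives the robot as it stands.
- The arm moves only by the tool drive_tool, never from a script. Its argument "moves" is a list of rows, each an object of numbers: "dx", "dy", "dz": the shift along the world's x, y, z in mm; "spin": the turn about the world's z in rad; "fingers": the opening, from -1 (shut) to 1 (fully open). A call has 1 to 20 rows; each row is the pose to reach, as a shift and turn from the pose measured when the call began; what a row does not reach only later rows make up. A row lasts 1/8 s, in which the tool goes at most 62.5 mm and 10.7 degrees, less where a joint would pass 70% of its speed; a pose out of reach is approached as far as the arm can. A call with a gripper value outside its range is refused whole. The fingers move at their own pace and stop on an object; "squeeze" is the grip in N (left out, the last holds). Time passes only in rows, so rows that repeat a pose let the fingers close. It gives the time, the measured TCP pose, the force and the opening at its end, in the units of the state.
- arm.observe(): the state, without advancing time (a new reading comes with each control period).
- arm.camera(name): name is "scene" or "top" or "wrist"; returns (picture, depth): 420x560x3 uint8, blue, green, red; 420x560 float32, m along the optical axis (not along the pixel's ray), 0 where there is no reading.
- arm.camera_model(name): a dict with "vertical_fov" (degrees; the focal length in pixels is half the picture's height over the tangent of half this angle, whatever the lens; pixels are square), "cx", "cy" (the principal point, pixels), "extrinsics" (4x4, takes a point from world to camera coordinates). Camera axes: x right, y up, looking along -z (the intrinsics and any distortion apply to the point x, -y, -z); pixel columns grow to the right and rows downward; lengths in m; the calibration is good to about 2 mm. A picture is of the moment at which its call begins: read the wrist's pose just before it. camera_model takes no time and is no camera call; for the wrist camera it gives the pose at the moment of the call.
- arm.sign_off(): hands the job in, once; it reports no verdict.
The state is a dict: "time": time; "joints": joint angles; "joint_vel": joint speeds; "effort": joint torques, N m; "tcp_pos": TCP position; "eef_rot": TCP orientation; "force": force on the tool from outside, world axes, zero at the start; "ft_torque": the same for the moment, N m; "grip_width": opening from 0.0 (shut) to 1.0 (fully open).
Only numpy, scipy, OpenCV 4.12 (cv2) and the standard library are available. Lean on these libraries where they do the work, as an engineer would, in place of code of your own. Each camera call takes 0.05 s, during which the arm holds its last target.

### The job

Level the small flap shelf for the bottle display: turn the red knob of its levelling foot until, when you press the spirit level down so that the shelf sits firmly on the foot, the bubble stands between its two lines. Leave the knob, press with the fingertips on top of the spirit level only, and finish while still pressing it: do not let go at the end. Leave the bottle, the bowl and the candle cup where they stand.

Things in the scene. Friction and masses are not known exactly. Their poses are not given: they have to be found in the camera images.
- stand: Fixed dark steel stand, base plate 400 x 170 x 14 mm; origin at the centre of its underside on the table. Its x axis runs level from the hinge end to the foot end: the shelf's hinge axis is at x = -160 mm, z = 80 mm, the foot's upright axis at x = +130 mm (290 mm from the hinge).
- shelf: Light wooden flap shelf, 335 x 115 x 14 mm, hinged at one end. Origin on the hinge axis at its underside, x along the shelf to the foot end, z up through the board (top at 14 mm). A spring holds it tilted up by 0.045 rad, clear of the foot; about 4 N on the level's foot end brings the level down there (7 to 11 mm) until the foot stops it. The foot end is slotted around the foot's screw.
- foot: Levelling foot: upright screw (16 mm) with a black rubber seat disc (64 mm) under the shelf's slotted end and a red bar knob above the shelf. Counter-clockwise seen from above raises it, 3 mm per radian; clockwise lowers it; it stays where left, also under load. At the start always too low, by 1.2 to 2.6 rad of turning. Origin: top centre of the seat, z up; turns and rises with the screw.
- foot_grip (a point): Centre of the knob's red bar grip: 52 mm long along its x axis, 16 mm thick along y (grasp across this), 34 mm tall (17 mm above and below this point, which lies about 75 mm above the shelf's hinge). It turns and rises with the foot. Free room below the bar to the shelf is at least 20 mm.
- level: Spirit level, aluminium bar with black ends, 160 x 34 x 42 mm, about 0.25 kg, lying loose on the shelf. Origin at the centre of its underside, x axis along the bar towards the shelf's foot end, z up. The green vial with two black lines is in the middle of its top; dark pads, 30 x 22 mm, near each end of the top are for pressing.
- level_press (a point): Centre of the dark pad on top of the spirit level at the end nearer the foot: 55 mm from the bar's middle, on its top face (42 mm above its underside). It moves with the level.
- bubble (a joint): Position of the pale bubble (18 x 13 mm) in the vial along the level's x axis, m: 0 midway between the lines (wholly between: within 0.003), + towards the foot end. Runs uphill, 7 mm per degree, settles in 1.5 s. Shelf sprung up: about +0.018, whatever the foot. Pressed down on a low foot: negative; then 1 rad of counter-clockwise turning of the foot moves it by +4.1 mm.
- bottle: Green wine bottle with a red cap, 74 mm across, 290 mm tall, standing on the table; origin at the underside. Leave alone.
- bowl: White bowl, 110 mm across, 45 mm tall; origin at the underside. Leave alone.
- candle_cup: Amber glass candle cup, 72 mm across, 70 mm tall; origin at the underside. Leave alone.
Not all that is in view belongs to the job. Of the things shaped like the level, the aluminium one is meant.

How it is judged (in metres and radians):
At the end, for the whole second after the job is handed in: Through the last second the fingers press the spirit level with 4 to 35 N, it lies flat along the shelf (0.2 rad), the shelf bears on the foot with over 1 N, the bubble is within 3 mm of the middle, the robot touches neither knob nor shelf, nothing moves (value of joint bubble between -0.003 and 0.003 m and contact force between the fingers and level between 4 and 35 N and contact force between shelf and foot above 1 N and contact force between level and shelf above 3 N and contact force between each of the arm, the fingers and foot below 0.3 N and contact force between each of the arm, the fingers and shelf below 0.3 N and angle between the x axis of level and the x axis of shelf, either way round below 0.2 rad and z of level in the frame of shelf between 0.01 and 0.018 m and angular speed of foot below 0.1 rad/s and linear speed of level below 0.02 m/s); the arm keeps its last pose, push and grip.
It fails at once if bottle moved by more than 3 cm or tipped (distance of bottle from where it was at the start of the episode above 0.03 m or angle between bottle's own z axis and vertical above 0.4 rad).
It fails at once if bowl moved by more than 3 cm or tipped (distance of bowl from where it was at the start of the episode above 0.03 m or angle between bowl's own z axis and vertical above 0.4 rad).
It fails at once if candle cup moved by more than 3 cm or tipped (distance of candle_cup from where it was at the start of the episode above 0.03 m or angle between candle_cup's own z axis and vertical above 0.4 rad).
It fails at once if the spirit level is pressed with more than 60 N (contact force between the fingers and level above 60 N).
It fails at once if the spirit level has fallen off the shelf (height (world z) of level below 0.05 m).
It also fails if it takes over 70 s, if anything falls off the work surface, if the arm or the gripper's body presses on something with over 40 N, if the wrist force passes 120 N, or if a joint passes its speed limit or range.

## Working session

There is one attempt and no reset: what is moved stays moved. The work goes in short steps, Python scripts to look and compute and a tool call to move; the robot and the scene stay as the last step left them, time stands still between calls to the robot, and variables do not carry over. Pictures are saved under pics/ and viewed, and the job is handed in when it is done.

Besides the shell and the picture viewer there is one more tool, called after ">>>" as name(argument=value, ...), one argument or row to a line, values as JSON. drive_tool: Moves the arm, as the interface text tells. Its arguments: {"type":"object","properties":{"moves":{"type":"array"},"squeeze":{"type":"number"}},"required":["moves"]}

```bash
mkdir -p pics; ls; python3 - <<'E'
from bench import arm
import cv2
s=arm.observe();print(s)
for n in("scene","top","wrist"):
    p,d=arm.camera(n);cv2.imwrite(f"pics/a_{n}.png",p);m=arm.camera_model(n);print(n,m)
E
```

```text
pics
{'time': 0.0, 'joints': array([-7.21531719e+01,  2.17385762e+01,  9.93929705e+01,  4.18770332e-04,
        5.89286798e+01, -1.90844367e+00]), 'joint_vel': array([-0.09839558,  0.06254737,  0.03979029,  0.00435397, -0.02799937,
       -0.00391972]), 'effort': array([ 2.63644797e-03, -7.63712096e+01, -4.34366333e+01,  6.52184431e-02,
        4.24064125e-02, -6.42162377e-05]), 'tcp_pos': array([ 0.23647331, -0.65843311,  0.19351033]), 'eef_rot': array([-1.79997636e+02,  6.01811645e-02, -7.02449433e+01]), 'force': array([-0.72482967,  0.46728711, -0.19998749]), 'ft_torque': array([-0.0375009 , -0.00758326,  0.00463994]), 'grip_width': 0.9965605554919412}
scene {'vertical_fov': 44.385443660960064, 'cx': 277.32084939103225, 'cy': 206.94046525904056, 'extrinsics': array([[ 0.23507571,  0.97192506,  0.01005459, -0.17210417],
       [-0.82393668,  0.19377338,  0.5325225 ,  0.37422105],
       [ 0.51562365, -0.13346746,  0.84635612, -1.82462128],
       [ 0.        ,  0.        ,  0.        ,  1.        ]])}
top {'vertical_fov': 51.852304233991575, 'cx': 268.1772129022364, 'cy': 213.56498392253982, 'extrinsics': array([[-0.00303646, -0.99997501, -0.00638425,  0.03331606],
       [ 0.99750194, -0.0034794 ,  0.07055329, -0.54881645],
       [-0.07057374, -0.00615407,  0.99748758, -1.27485732],
       [ 0.        ,  0.        ,  0.        ,  1.        ]])}
wrist {'vertical_fov': 68.53545157555273, 'cx': 273.68524010820096, 'cy': 206.7256675166997, 'extrinsics': array([[ 3.39025566e-01, -9.40777073e-01, -4.06274949e-04,
        -6.99868825e-01],
       [ 9.05289340e-01,  3.26354368e-01, -2.71926530e-01,
         3.16620344e-02],
       [ 2.55954834e-01,  9.18222492e-02,  9.62317929e-01,
        -3.91186884e-01],
       [ 0.00000000e+00,  0.00000000e+00,  0.00000000e+00,
         1.00000000e+00]])}
```

View pics/a_scene.png

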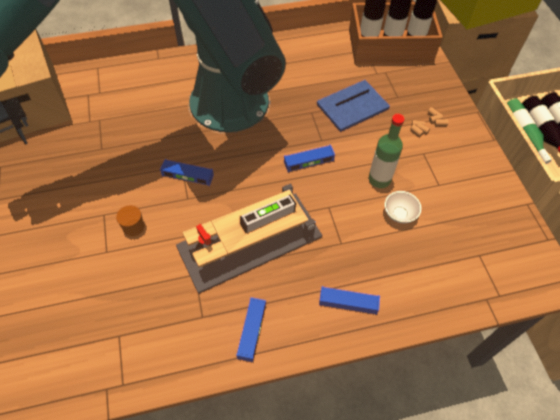

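View pics/a_top.png

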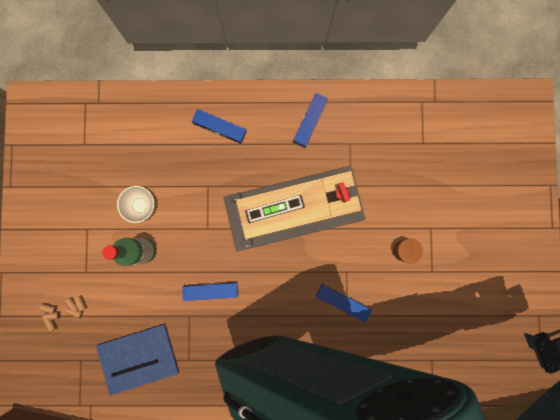

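View pics/a_wrist.png

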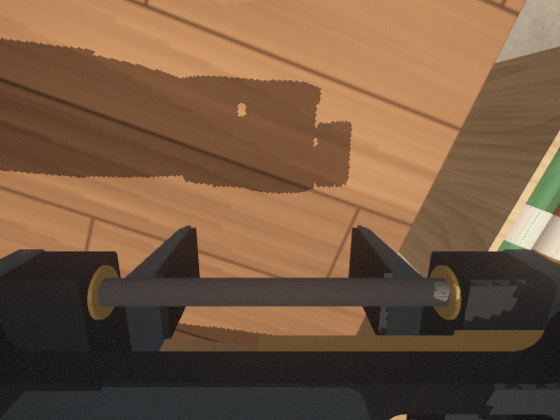

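The aluminium level on the shelf is at about (275,208) in top. The four blue bars, at (219,126), (310,120), (210,291) and (343,302), are decoys lying on the table. The knob is at (342,192). I'll measure and check with an enlarged crop.

```bash
cat > h.py <<'E'
import numpy as np,cv2
from bench import arm
def K(m): return 210/np.tan(np.radians(m['vertical_fov']/2))
def ray(m,u,v):
    f=K(m);E=m['extrinsics'];R=E[:3,:3];t=E[:3,3]
    d=np.array([(u-m['cx'])/f,-(v-m['cy'])/f,-1.]);return -R.T@t,R.T@d
def onz(m,u,v,z):
    o,d=ray(m,u,v);return o+d*(z-o[2])/d[2]
def pts(m,dep,mask):
    v,u=np.nonzero(mask&(dep>0));f=K(m);E=m['extrinsics'];z=dep[v,u]
    c=np.stack([(u-m['cx'])/f*z,-(v-m['cy'])/f*z,-z],1);return (c-E[:3,3])@E[:3,:3],u,v
def tri(m1,p1,m2,p2):
    o1,d1=ray(m1,*p1);o2,d2=ray(m2,*p2)
    s=np.linalg.lstsq(np.stack([d1,-d2],1),o2-o1,rcond=None)[0]
    a=o1+s[0]*d1;b=o2+s[1]*d2;return (a+b)/2,np.linalg.norm(a-b)
def red(p):
    b,g,r=[p[...,i].astype(int) for i in range(3)];return (r>120)&(g<70)&(b<70)
def green(p):
    b,g,r=[p[...,i].astype(int) for i in range(3)];return (g>110)&(g>r*1.3)&(g>b*1.4)
E
python3 - <<'E'
from h import *
box={'top':(230,160,370,250),'scene':(170,180,320,290)}
for n in('top','scene'):
    p,d=arm.camera(n);m=arm.camera_model(n);x0,y0,x1,y1=box[n]
    roi=np.zeros(p.shape[:2],bool);roi[y0:y1,x0:x1]=1
    cv2.imwrite(f"pics/b_{n}.png",cv2.resize(p[y0:y1,x0:x1],None,fx=5,fy=5,interpolation=cv2.INTER_CUBIC))
    for nm,f in(('red',red),('green',green)):
        P,u,v=pts(m,d,roi&f(p));print(n,nm,len(P),u.mean(),v.mean(),np.median(P,0),P.min(0),P.max(0))
        if nm=='red':
            Q=P[P[:,2]>np.percentile(P[:,2],90)-.008];print('top face',len(Q),Q.mean(0),cv2.minAreaRect((Q[:,:2]*1000).astype(np.float32)))
        else:
            print(cv2.minAreaRect((P[:,:2]*1000).astype(np.float32)))
E
```

```text
top red 82 342.2560975609756 193.1829268292683 [ 0.59414356 -0.16678362  0.16227748] [ 0.57149833 -0.20267918  0.06526732] [ 0.61650466 -0.15537103  0.17122213]
top face 46 [ 0.59405873 -0.17233035  0.16575506] ((596.4721069335938, -172.14019775390625), (47.73981475830078, 16.263525009155273), 21.923559188842773)
top green 95 271.7263157894737 208.89473684210526 [0.55272993 0.02304204 0.14065671] [ 0.54172118 -0.01497551  0.13492916] [0.56904395 0.04481778 0.14600213]
((554.8818969726562, 14.390792846679688), (16.244285583496094, 59.71697235107422), 15.486370086669922)
scene red 151 202.98013245033113 235.8543046357616 [ 0.60642511 -0.17389251  0.162073  ] [ 0.57513714 -0.18853     0.07229027] [ 0.62503238 -0.15545812  0.17258411]
top face 79 [ 0.60307201 -0.17129164  0.16658322] ((599.6300048828125, -172.39154052734375), (49.34090042114258, 13.289376258850098), 22.687593460083008)
scene green 76 270.5 208.0921052631579 [0.55456328 0.02271258 0.14130029] [ 0.54053743 -0.01447122  0.13559752] [0.56923667 0.04416576 0.14860691]
((556.4664306640625, 14.381805419921875), (19.590267181396484, 59.78166198730469), 17.339956283569336)
```

```bash
python3 - <<'E'
from h import *
p,d=arm.camera('top');m=arm.camera_model('top')
roi=np.zeros(p.shape[:2],bool);roi[160:255,220:372]=1
P,u,v=pts(m,d,roi)
S=P[(P[:,2]>.005)&(P[:,2]<.3)]
for lo,hi in((.008,.02),(.085,.115),(.12,.15)):
    Q=S[(S[:,2]>lo)&(S[:,2]<hi)];print(lo,len(Q),Q.mean(0),cv2.minAreaRect((Q[:,:2]*1000).astype(np.float32)))
print(np.histogram(S[:,2],bins=20))
E
```

```text
0.008 2444 [ 0.55047803 -0.03514948  0.01356238] ((566.7474975585938, -46.78071594238281), (233.6556854248047, 419.8567810058594), 3.4699251651763916)
0.085 3838 [ 0.56550091 -0.04873062  0.10096503] ((566.6703491210938, -46.2178955078125), (155.899169921875, 348.94927978515625), 13.627277374267578)
0.12 813 [0.55706892 0.00103775 0.13991508] ((570.1296997070312, -48.21452331542969), (49.653602600097656, 287.9480285644531), 11.790336608886719)
(array([1392, 1294,    2,    2,    3,    2,    1,   70,   36,   19,  898,
       2073,  847,   14,   15,  247,  540,   19,   22,  106]), array([0.00500548, 0.01335893, 0.02171237, 0.03006581, 0.03841925,
       0.04677269, 0.05512613, 0.06347957, 0.07183301, 0.08018646,
       0.0885399 , 0.09689334, 0.10524678, 0.11360022, 0.12195366,
       0.1303071 , 0.13866054, 0.14701399, 0.15536743, 0.16372087,
       0.17207431]))
```

View pics/b_top.png

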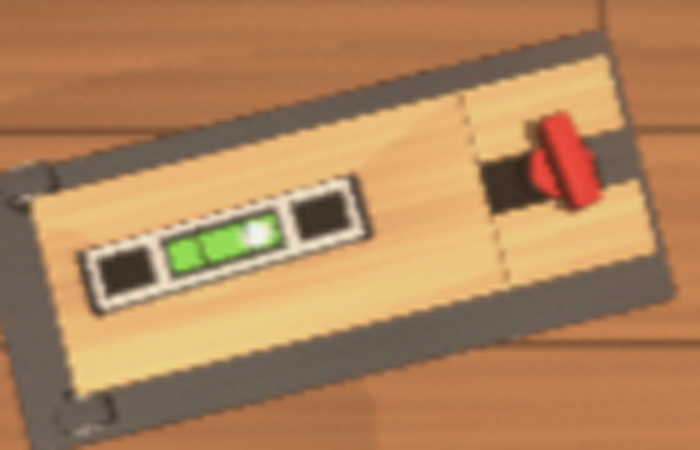

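View pics/b_scene.png

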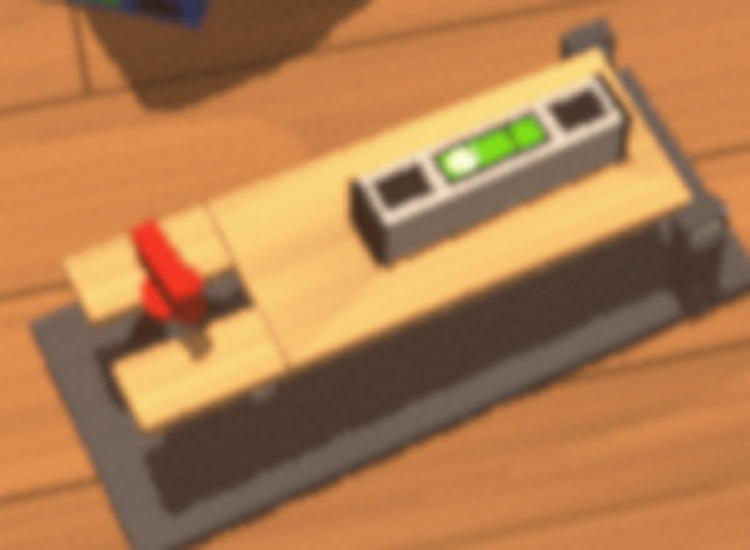

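The crop confirms it: the aluminium level with the green vial and dark pads lies on the shelf, with its bubble at the foot end. The knob is at about (0.598, -0.172), its top at 0.17, and the bar points 22° from world x. I'll move above it first.

>>> drive_tool(
  moves=[
    {"dx":0,"dy":0,"dz":40,"fingers":1},
    {"dx":36,"dy":48,"dz":66},
    {"dx":72,"dy":97,"dz":66,"spin":0.02},
    {"dx":108,"dy":145,"dz":66,"spin":0.04},
    {"dx":144,"dy":194,"dz":66,"spin":0.04},
    {"dx":180,"dy":243,"dz":66,"spin":0.04},
    {"dx":217,"dy":292,"dz":66,"spin":0.04},
    {"dx":253,"dy":340,"dz":66,"spin":0.04},
    {"dx":289,"dy":389,"dz":66,"spin":0.04},
    {"dx":325,"dy":437,"dz":66,"spin":0.04},
    {"dx":361,"dy":486,"dz":66,"spin":0.04},
    {"dx":361,"dy":486,"dz":66,"spin":0.04},
    {"dx":361,"dy":486,"dz":66,"spin":0.04},
  ],
)

```text
validation failed for argument at $.mo...
```

```bash
python3 - <<'E'
from h import *
m=arm.camera_model('wrist');s=arm.observe();p,d=arm.camera('wrist');cv2.imwrite("pics/c.png",p)
print(s['time'],s['tcp_pos'],s['eef_rot'],s['joints'],s['force'])
P,u,v=pts(m,d,red(p));print(len(P))
Q=P[(P[:,2]>.16)&(P[:,2]<.18)];print(Q.mean(0),np.percentile(Q[:,2],[5,50,95]),cv2.minAreaRect((Q[:,:2]*1000).astype(np.float32)))
E
```

```text
0.3 [ 0.23656233 -0.65867852  0.19389862] [-1.79998042e+02  2.21771839e-02 -7.02451513e+01] [-7.21527467e+01  2.17208404e+01  9.93731006e+01  1.42330364e-03
  5.89282891e+01 -1.90832980e+00] [ 0.00118416 -0.7994836   0.44093394]
0<stdin>:5: RuntimeWarning: Mean of empty slice.
  ret = um.true_divide(
Traceback (most recent call last):
IndexError: index -1 is out of bounds for axis 0 with size 0
```

View pics/c.png

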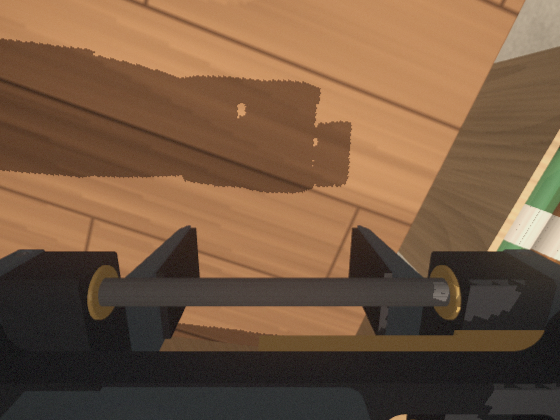

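The call was refused, so the arm didn't move. The picture is unchanged, with no knob in it. I think each row needs every field, so I'll try that.

>>> drive_tool(
  moves=[
    {"dx":0,"dy":0,"dz":40,"spin":0,"fingers":1},
    {"dx":36,"dy":48,"dz":66,"spin":0,"fingers":1},
    {"dx":72,"dy":97,"dz":66,"spin":0.02,"fingers":1},
    {"dx":108,"dy":145,"dz":66,"spin":0.04,"fingers":1},
    {"dx":144,"dy":194,"dz":66,"spin":0.04,"fingers":1},
    {"dx":180,"dy":243,"dz":66,"spin":0.04,"fingers":1},
    {"dx":217,"dy":292,"dz":66,"spin":0.04,"fingers":1},
    {"dx":253,"dy":340,"dz":66,"spin":0.04,"fingers":1},
    {"dx":289,"dy":389,"dz":66,"spin":0.04,"fingers":1},
    {"dx":325,"dy":437,"dz":66,"spin":0.04,"fingers":1},
    {"dx":361,"dy":486,"dz":66,"spin":0.04,"fingers":1},
    {"dx":361,"dy":486,"dz":66,"spin":0.04,"fingers":1},
    {"dx":361,"dy":486,"dz":66,"spin":0.04,"fingers":1},
  ],
  squeeze=30,
)

```text
time: 1.98
tcp_pos: [0.5973, -0.1728, 0.2598]
eef_rot: [180.0, 0.0, -67.9]
force: [-0.3, -0.9, 1.0]
grip_width: 1.0
```

```bash
python3 - <<'E'
from h import *
m=arm.camera_model('wrist');s=arm.observe();p,d=arm.camera('wrist');cv2.imwrite("pics/c2.png",p)
print(s['time'],s['tcp_pos'],s['eef_rot'],s['joints'],s['force'])
P,u,v=pts(m,d,red(p));print(len(P),P[:,2].min(),P[:,2].max())
Q=P[(P[:,2]>.164)&(P[:,2]<.18)]
if len(Q):print(Q.mean(0),np.percentile(Q[:,2],[5,50,95]),cv2.minAreaRect((Q[:,:2]*1000).astype(np.float32)))
E
```

```text
1.975 [ 0.5973098  -0.17281454  0.25982824] [ 1.79978314e+02  2.06816333e-02 -6.79187328e+01] [-1.82845438e+01  1.06905043e+01  1.06298169e+02  1.92143649e-03
  6.30412448e+01  4.96333136e+01] [-0.30504616 -0.85486027  0.95113102]
952 0.10547627499138074 0.16917424821196134
[ 0.59828472 -0.17113782  0.16693165] [0.16558292 0.1669577  0.16814712] ((597.11181640625, -171.56768798828125), (50.092159271240234, 15.6539306640625), 21.62108039855957)
```

View pics/c2.png

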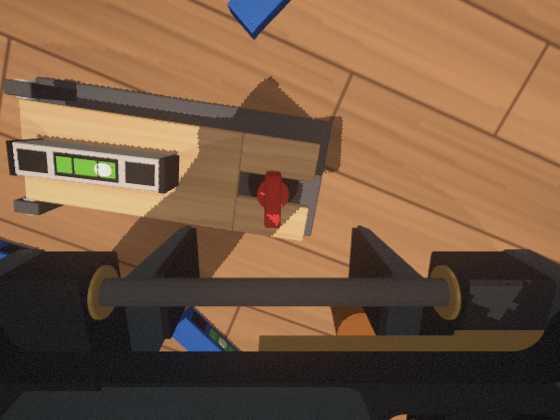

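The wrist view shows the knob centred between the jaws at (273,200) and aligned with them. Its top is at z≈0.167. I'll descend and close.

>>> drive_tool(
  moves=[
    {"dx":0,"dy":1,"dz":-30,"spin":0,"fingers":1},
    {"dx":0,"dy":1,"dz":-60,"spin":0,"fingers":1},
    {"dx":0,"dy":1,"dz":-85,"spin":0,"fingers":1},
    {"dx":0,"dy":1,"dz":-100,"spin":0,"fingers":1},
    {"dx":0,"dy":1,"dz":-110,"spin":0,"fingers":1},
    {"dx":0,"dy":1,"dz":-110,"spin":0,"fingers":1},
    {"dx":0,"dy":1,"dz":-110,"spin":0,"fingers":-1},
    {"dx":0,"dy":1,"dz":-110,"spin":0,"fingers":-1},
    {"dx":0,"dy":1,"dz":-110,"spin":0,"fingers":-1},
    {"dx":0,"dy":1,"dz":-110,"spin":0,"fingers":-1},
    {"dx":0,"dy":1,"dz":-110,"spin":0,"fingers":-1},
    {"dx":0,"dy":1,"dz":-110,"spin":0,"fingers":-1},
  ],
  squeeze=30,
)

```text
time: 3.52
tcp_pos: [0.597, -0.1723, 0.1499]
eef_rot: [180.0, 0.0, -68.0]
force: [-0.0, 0.7, 1.1]
grip_width: 0.37
```

>>> drive_tool(
  moves=[
    {"dx":0,"dy":0,"dz":0,"spin":0,"fingers":-1},
    {"dx":0,"dy":0,"dz":0,"spin":0,"fingers":-1},
    {"dx":0,"dy":0,"dz":0,"spin":0,"fingers":-1},
    {"dx":0,"dy":0,"dz":0,"spin":0,"fingers":-1},
  ],
)

```text
time: 4.03
tcp_pos: [0.597, -0.1723, 0.1499]
eef_rot: [180.0, 0.0, -68.0]
force: [-0.5, 0.3, 0.3]
grip_width: 0.006
```

```bash
python3 - <<'E'
from h import *
p,d=arm.camera('wrist');cv2.imwrite("pics/d1.png",p)
p,d=arm.camera('scene');cv2.imwrite("pics/d2.png",cv2.resize(p[150:300,150:330],None,fx=4,fy=4,interpolation=cv2.INTER_CUBIC))
E
```

```text
(no output)
```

View pics/d1.png

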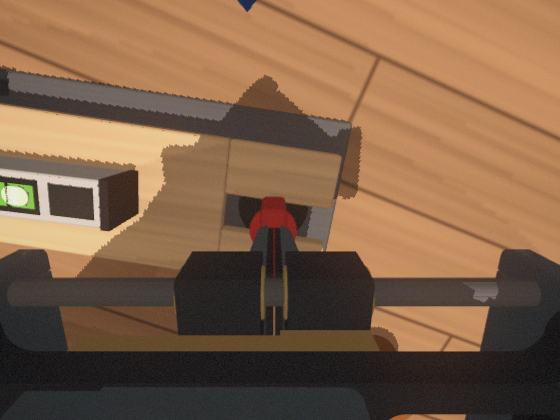

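View pics/d2.png

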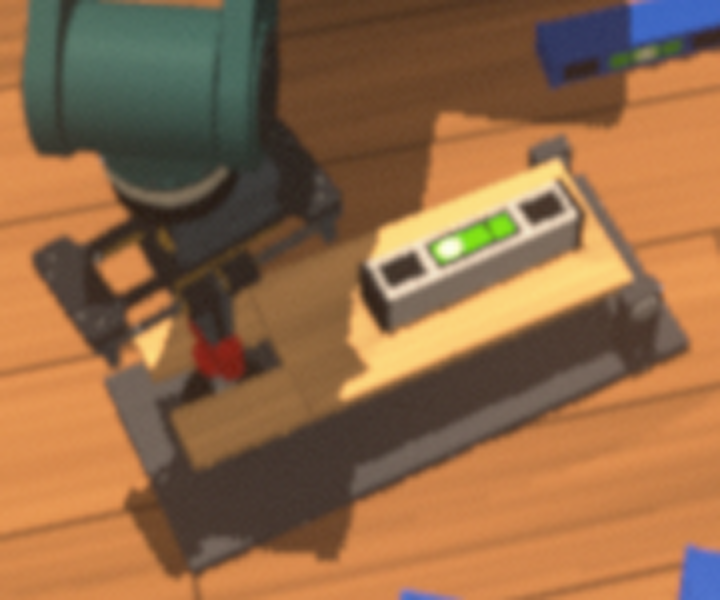

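```bash
python3 - <<'E'
from h import *
m=arm.camera_model('wrist');s=arm.observe();p,d=arm.camera('wrist')
print(s['tcp_pos'],s['grip_width'],s['effort'],s['joints'])
b,g,r=[p[...,i].astype(int) for i in range(3)]
k=(r>70)&(g<50)&(b<50);k[:180]=0
P,u,v=pts(m,d,k);print(len(P),P.min(0),P.max(0))
Q=P[P[:,2]>.155];print(len(Q),Q.mean(0),Q.min(0),Q.max(0))
for pt in([.597,-.172,.15],[.597,-.172,.136],[.597,-.172,.167],[.621,-.162,.167]):
    c=m['extrinsics']@np.r_[pt,1];f=K(m);print(m['cx']-f*c[0]/c[2],m['cy']+f*c[1]/c[2])
cv2.imwrite("pics/e.png",cv2.resize(p[180:340,190:360],None,fx=4,fy=3.7))
E
```

```text
[ 0.59704982 -0.17231674  0.14988237] 0.004878841587722947 [-1.48715797e-03 -6.70568776e+01 -3.96221066e+01  6.09005545e-02
 -3.41348222e-02 -7.64870629e-05] [-1.82487940e+01  1.79741080e+01  1.09918213e+02  3.08473490e-03
  5.21352437e+01  4.97252244e+01]
1395 [ 0.37230084 -0.38769472 -0.00124751] [ 0.62697934 -0.0285315   0.2594151 ]
722 [ 0.61411376 -0.16513104  0.16621182] [ 0.58035257 -0.17959558  0.15501879] [ 0.62697934 -0.15595731  0.2594151 ]
272.80798989411466 239.4722005495585
272.859822622805 232.0626306377413
272.73507857225496 249.8949884353761
272.2855806225417 209.0277369167596
```

View pics/e.png

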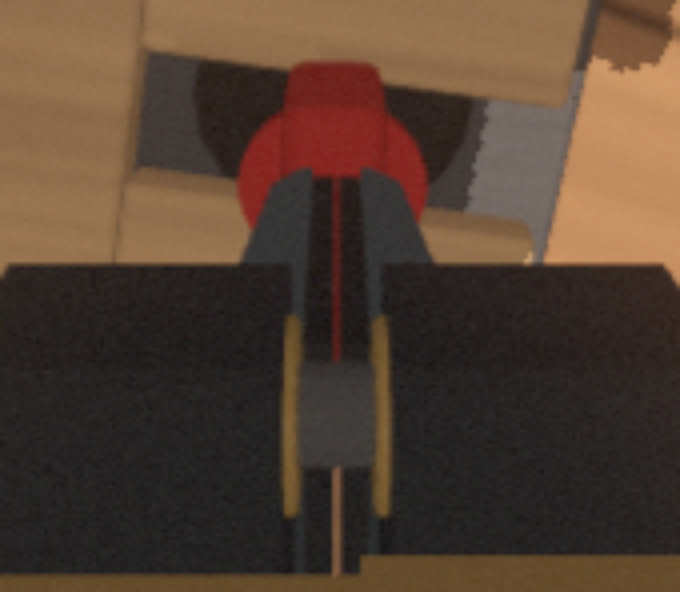

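```bash
python3 - <<'E'
from h import *
m=arm.camera_model('wrist');p,d=arm.camera('wrist')
f=K(m);E=m['extrinsics']
for u,v in((267,229),(267,234),(279,230),(258,235),(289,235),(274,205),(274,215),(274,222),(274,240),(260,222),(270,260),(274,260)):
    z=d[v,u];c=np.array([(u-m['cx'])/f*z,-(v-m['cy'])/f*z,-z]);print(u,v,z,(c-E[:3,3])@E[:3,:3])
E
```

```text
267 229 0.17294005 [ 0.61204542 -0.16247184  0.17798009]
267 234 0.16727225 [ 0.61146718 -0.16283836  0.18406106]
279 230 0.17595437 [ 0.61313292 -0.16935328  0.17529521]
258 235 0.16477229 [ 0.61002979 -0.15828749  0.18655133]
289 235 0.16387993 [ 0.61654227 -0.17348163  0.18738966]
274 205 0.18909803 [ 0.62153979 -0.1628783   0.15874182]
274 215 0.18130834 [ 0.61821804 -0.16421639  0.16785074]
274 222 0.18287556 [ 0.61408262 -0.16589617  0.16748507]
274 240 0.18601842 [ 0.60346606 -0.17020748  0.16746129]
260 222 0.18534613 [ 0.61018579 -0.15839496  0.16514018]
270 260 0.13934258 [ 0.61097372 -0.16515221  0.21346325]
274 260 0.19038755 [ 0.59092993 -0.17529911  0.16674945]
```

```bash
python3 - <<'E'
from h import *
p,d=arm.camera('scene');m=arm.camera_model('scene');f=K(m);E=m['extrinsics']
for pt in([.597,-.172,.15],[.597,-.172,.136],[.597,-.172,.167],[.597,-.172,.21],[.621,-.162,.167],[.573,-.182,.167]):
    c=E@np.r_[pt,1];u,v=m['cx']-f*c[0]/c[2],m['cy']+f*c[1]/c[2];print(pt,u,v,(u-150)*4,(v-150)*4,-c[2],d[int(v),int(u)])
cv2.imwrite("pics/f.png",cv2.resize(p[200:260,170:240],None,fx=9,fy=9,interpolation=cv2.INTER_NEAREST))
w,dw=arm.camera('wrist');mw=arm.camera_model('wrist')
for v in range(205,262,4): print(v,dw[v,258],dw[v,264],dw[v,267],dw[v,281])
E
```

```text
[0.597, -0.172, 0.15] 202.96878117848053 233.72457732213655 211.8751247139221 334.8983092885462 1.3668841425518043 1.3235495
[0.597, -0.172, 0.136] 203.55521408302096 236.27797517294573 214.22085633208383 345.1119006917829 1.3787331282932542 1.3452657
[0.597, -0.172, 0.167] 202.2428701252224 230.56387520443985 208.97148050088958 322.2555008177594 1.3524960884371866 1.310117
[0.597, -0.172, 0.21] 200.33589580883805 222.26068470591207 201.34358323535218 289.0427388236483 1.3161027750884478 1.2423244
[0.621, -0.162, 0.167] 207.5196964251317 237.6030501685484 230.07878570052685 350.4122006741936 1.3414557954049173 1.341049
[0.573, -0.182, 0.167] 197.05149472992127 223.6386899444057 188.2059789196851 294.55475977762285 1.3635363814694559 1.2400731
205 0.27934796 0.19009115 0.18894772 0.18961734
209 0.28046796 0.18248713 0.18267563 0.0
213 0.21865436 0.18103345 0.18255489 0.18095207
217 0.21785632 0.18287362 0.18151607 0.1822964
221 0.21912184 0.18362747 0.18306772 0.18313935
225 0.2206247 0.18457505 0.1798163 0.18022957
229 0.1737768 0.17306003 0.17367344 0.17417547
233 0.16649662 0.16810994 0.16901805 0.16735731
237 0.16156553 0.16156419 0.16754292 0.16235188
241 0.15515088 0.15572155 0.16086853 0.15598623
245 0.15141179 0.15168098 0.15397866 0.15076113
249 0.14614525 0.14683722 0.15134169 0.14640062
253 0.09331892 0.1418034 0.14609115 0.14467818
257 0.090146355 0.13842218 0.14043711 0.14196391
261 0.08711716 0.13501237 0.13775884 0.13683042
```

View pics/f.png

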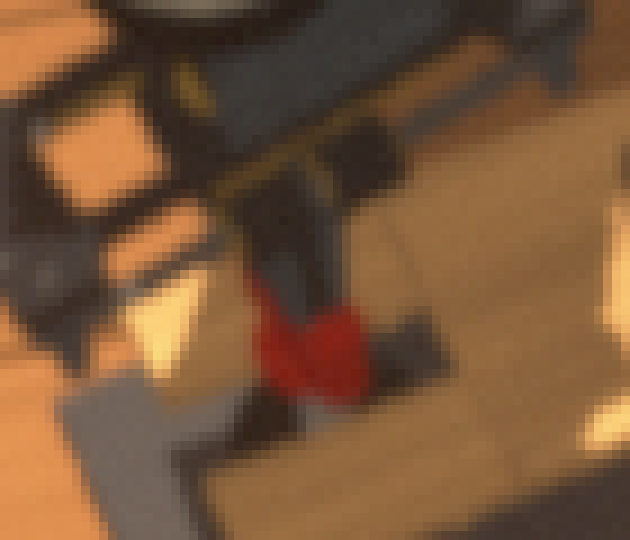

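The pads shut completely without touching the bar. Both cameras put the fingertips near z≈0.175, just above the bar top, although the reported TCP z is 0.150. So the tips sit about 39 mm higher than the stated tool frame implies. I'll trust the images: open part way, go 35 mm lower, and look before closing.

>>> drive_tool(
  moves=[
    {"dx":0,"dy":1,"dz":0,"spin":0,"fingers":0.3},
    {"dx":0,"dy":1,"dz":0,"spin":0,"fingers":0.3},
    {"dx":0,"dy":1,"dz":0,"spin":0,"fingers":0.3},
    {"dx":0,"dy":1,"dz":0,"spin":0,"fingers":0.3},
    {"dx":0,"dy":1,"dz":0,"spin":0,"fingers":0.3},
    {"dx":0,"dy":1,"dz":0,"spin":0,"fingers":0.3},
    {"dx":0,"dy":1,"dz":0,"spin":0,"fingers":0.3},
  ],
)

```text
time: 5.2
tcp_pos: [0.597, -0.1713, 0.1499]
eef_rot: [180.0, 0.0, -68.0]
force: [-0.1, 1.2, -0.6]
grip_width: 0.652
```

>>> drive_tool(
  moves=[
    {"dx":0,"dy":0,"dz":-10,"spin":0,"fingers":0.3},
    {"dx":0,"dy":0,"dz":-20,"spin":0,"fingers":0.3},
    {"dx":0,"dy":0,"dz":-30,"spin":0,"fingers":0.3},
    {"dx":0,"dy":0,"dz":-30,"spin":0,"fingers":0.3},
  ],
)

```text
time: 5.7
tcp_pos: [0.5964, -0.1711, 0.1186]
eef_rot: [179.9, 0.1, -68.0]
force: [0.1, 0.3, -0.9]
grip_width: 0.649
```

```bash
python3 - <<'E'
from h import *
s=arm.observe();print(s['time'],s['tcp_pos'],s['force'],s['grip_width'])
m=arm.camera_model('wrist');p,d=arm.camera('wrist');cv2.imwrite("pics/g.png",p)
E
```

```text
5.7 [ 0.59638386 -0.17113425  0.11863867] [ 0.10878395  0.30040148 -0.90017651] 0.6487980990921306
```

View pics/g.png

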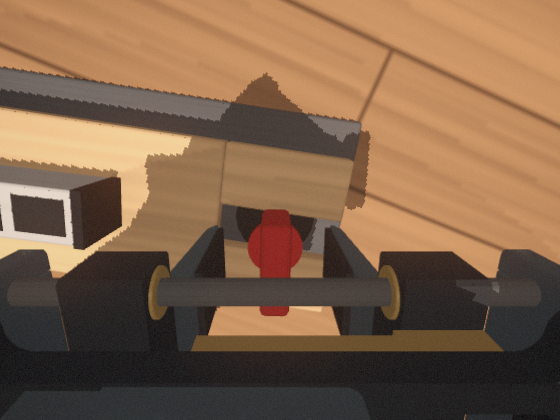

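The bar at (275,262) now sits between the finger pads. I'll close.

>>> drive_tool(
  moves=[
    {"dx":0,"dy":0,"dz":0,"spin":0,"fingers":-1},
    {"dx":0,"dy":0,"dz":0,"spin":0,"fingers":-1},
    {"dx":0,"dy":0,"dz":0,"spin":0,"fingers":-1},
    {"dx":0,"dy":0,"dz":0,"spin":0,"fingers":-1},
    {"dx":0,"dy":0,"dz":0,"spin":0,"fingers":-1},
    {"dx":0,"dy":0,"dz":0,"spin":0,"fingers":-1},
    {"dx":0,"dy":0,"dz":0,"spin":0,"fingers":-1},
    {"dx":0,"dy":0,"dz":0,"spin":0,"fingers":-1},
  ],
  squeeze=30,
)

```text
time: 6.75
tcp_pos: [0.5969, -0.1715, 0.1194]
eef_rot: [180.0, 0.0, -68.0]
force: [-0.1, -4.7, 1.3]
grip_width: 0.175
```

Gripped, with an opening of 16 mm. Now I'll turn counter-clockwise by 1.9 rad, the middle of the stated range, rising with the screw.

>>> drive_tool(
  moves=[
    {"dx":0,"dy":0,"dz":0.4,"spin":0.12,"fingers":-1},
    {"dx":0,"dy":0,"dz":0.8,"spin":0.26,"fingers":-1},
    {"dx":0,"dy":0,"dz":1.2,"spin":0.4,"fingers":-1},
    {"dx":0,"dy":0,"dz":1.6,"spin":0.54,"fingers":-1},
    {"dx":0,"dy":0,"dz":2.0,"spin":0.68,"fingers":-1},
    {"dx":0,"dy":0,"dz":2.5,"spin":0.82,"fingers":-1},
    {"dx":0,"dy":0,"dz":2.9,"spin":0.96,"fingers":-1},
    {"dx":0,"dy":0,"dz":3.3,"spin":1.1,"fingers":-1},
    {"dx":0,"dy":0,"dz":3.7,"spin":1.24,"fingers":-1},
    {"dx":0,"dy":0,"dz":4.1,"spin":1.38,"fingers":-1},
    {"dx":0,"dy":0,"dz":4.6,"spin":1.52,"fingers":-1},
    {"dx":0,"dy":0,"dz":5.0,"spin":1.66,"fingers":-1},
    {"dx":0,"dy":0,"dz":5.4,"spin":1.8,"fingers":-1},
    {"dx":0,"dy":0,"dz":5.7,"spin":1.9,"fingers":-1},
    {"dx":0,"dy":0,"dz":5.7,"spin":1.9,"fingers":-1},
    {"dx":0,"dy":0,"dz":5.7,"spin":1.9,"fingers":-1},
  ],
)

```text
time: 8.75
tcp_pos: [0.5973, -0.1715, 0.1252]
eef_rot: [179.9, 0.0, 40.8]
force: [3.0, -3.7, -1.9]
grip_width: 0.174
```

```bash
python3 - <<'E'
from h import *
s=arm.observe();print(s['time'],s['tcp_pos'],s['force'],s['ft_torque'],s['grip_width'],s['joints'])
p,d=arm.camera('wrist');cv2.imwrite("pics/i.png",p)
E
```

```text
8.75 [ 0.5972611  -0.17154293  0.12519614] [ 3.0125083  -3.7491298  -1.94176367] [-0.79391235 -0.8835956   0.07428093] 0.17394021451981792 [-1.81497358e+01  1.98563608e+01  1.10473322e+02 -6.78488316e-02
  4.96078758e+01 -5.88708609e+01]
```

View pics/i.png

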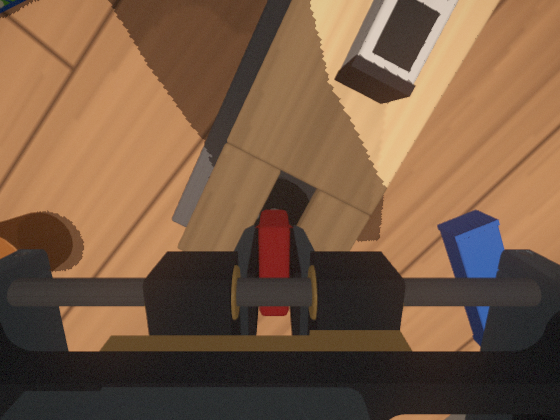

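The knob turned with the grip: the bar is still square between the pads at (273,262). I'll release, lift, close the fingers and move above the level's foot-end pad, with yaw set so the wrist camera looks along the level.

>>> drive_tool(
  moves=[
    {"dx":0,"dy":0,"dz":0,"spin":0,"fingers":0.3},
    {"dx":0,"dy":0,"dz":0,"spin":0,"fingers":0.3},
    {"dx":0,"dy":0,"dz":0,"spin":0,"fingers":0.3},
    {"dx":0,"dy":0,"dz":0,"spin":0,"fingers":0.3},
    {"dx":0,"dy":0,"dz":20,"spin":0,"fingers":0.3},
    {"dx":0,"dy":0,"dz":50,"spin":0,"fingers":0.3},
    {"dx":0,"dy":0,"dz":75,"spin":-0.1,"fingers":-1},
    {"dx":-7,"dy":33,"dz":75,"spin":-0.23,"fingers":-1},
    {"dx":-14,"dy":66,"dz":75,"spin":-0.35,"fingers":-1},
    {"dx":-21,"dy":100,"dz":75,"spin":-0.47,"fingers":-1},
    {"dx":-28,"dy":132,"dz":75,"spin":-0.47,"fingers":-1},
    {"dx":-28,"dy":132,"dz":75,"spin":-0.47,"fingers":-1},
    {"dx":-28,"dy":132,"dz":75,"spin":-0.47,"fingers":-1},
    {"dx":-28,"dy":132,"dz":75,"spin":-0.47,"fingers":-1},
  ],
)

```text
time: 10.55
tcp_pos: [0.5695, -0.0403, 0.2006]
eef_rot: [179.9, -0.0, 13.8]
force: [-0.1, -0.9, -0.0]
grip_width: 0.002
```

```bash
python3 - <<'E'
from h import *
s=arm.observe();print(s['time'],s['tcp_pos'],s['force'],s['grip_width'],s['eef_rot'])
m=arm.camera_model('wrist');p,d=arm.camera('wrist');cv2.imwrite("pics/j.png",p)
P,u,v=pts(m,d,green(p));print(P.mean(0),cv2.minAreaRect((P[:,:2]*1000).astype(np.float32)))
# level top points
P,u,v=pts(m,d,np.ones(d.shape,bool))
k=(P[:,2]>.132)&(P[:,2]<.152)&(P[:,1]>-.09)&(P[:,1]<.12)&(v<235)
print(k.sum(),cv2.minAreaRect((P[k,:2]*1000).astype(np.float32)))
t,dt=arm.camera('scene');mt=arm.camera_model('scene')
P,u,v=pts(mt,dt,red(t));k=(P[:,0]>.5)&(P[:,0]<.7)&(P[:,1]<-.1)&(P[:,1]>-.25);P=P[k];Q=P[P[:,2]>np.percentile(P[:,2],90)-.008];print(P[:,2].max(),Q.mean(0),cv2.minAreaRect((Q[:,:2]*1000).astype(np.float32)))
E
```

```text
10.55 [ 0.56953099 -0.04026419  0.20063265] [-0.08245431 -0.88200345 -0.03556144] 0.002133432618147147 [ 1.79908037e+02 -1.20338296e-02  1.37982412e+01]
[0.55348686 0.02121315 0.14072039] ((552.5384521484375, 12.856643676757812), (644.6990356445312, 60.14200973510742), 39.31760787963867)
8227 ((553.6302490234375, 16.987831115722656), (34.4025764465332, 155.19984436035156), 15.901276588439941)
0.1781052491027417 [ 0.6027493  -0.17135649  0.17159882] ((602.8687133789062, -172.19496154785156), (13.229561805725098, 46.298255920410156), 40.38197708129883)
```

View pics/j.png

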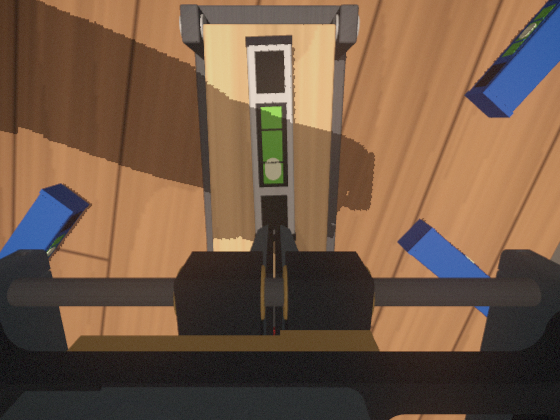

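The knob now points at 130° (it was 22°), so it turned +1.9 rad, and it rose about 5 mm. The level and its pad are straight ahead of the fingertips, with the vial visible at (272,145). I'll descend to just above the pad.

>>> drive_tool(
  moves=[
    {"dx":0,"dy":2,"dz":-15,"spin":0.03,"fingers":-1},
    {"dx":0,"dy":2,"dz":-30,"spin":0.03,"fingers":-1},
    {"dx":0,"dy":2,"dz":-42,"spin":0.03,"fingers":-1},
    {"dx":0,"dy":2,"dz":-50,"spin":0.03,"fingers":-1},
    {"dx":0,"dy":2,"dz":-58,"spin":0.03,"fingers":-1},
    {"dx":0,"dy":2,"dz":-66,"spin":0.03,"fingers":-1},
    {"dx":0,"dy":2,"dz":-72,"spin":0.03,"fingers":-1},
    {"dx":0,"dy":2,"dz":-72,"spin":0.03,"fingers":-1},
    {"dx":0,"dy":2,"dz":-72,"spin":0.03,"fingers":-1},
  ],
)

```text
time: 11.78
tcp_pos: [0.5695, -0.0382, 0.1285]
eef_rot: [179.9, -0.0, 15.5]
force: [0.2, 0.0, 0.2]
grip_width: 0.006
```

```bash
python3 - <<'E'
from h import *
s=arm.observe();print(s['time'],s['tcp_pos'],s['force'],s['grip_width'],s['eef_rot'])
m=arm.camera_model('wrist');p,d=arm.camera('wrist');cv2.imwrite("pics/k.png",p)
f=K(m);E=m['extrinsics']
for u,v in((266,229),(266,234),(279,229),(274,222),(274,215)):
    z=d[v,u];c=np.array([(u-m['cx'])/f*z,-(v-m['cy'])/f*z,-z]);print(u,v,z,(c-E[:3,3])@E[:3,:3])
E
```

```text
11.775 [ 0.56954033 -0.0382031   0.12854412] [0.19147162 0.01353773 0.20842145] 0.0057275192576551415 [ 1.79911527e+02 -7.70168473e-03  1.55100821e+01]
266 229 0.17283732 [ 0.56049852 -0.02229914  0.15678983]
266 234 0.16564627 [ 0.56069693 -0.02236044  0.16429969]
279 229 0.17771074 [ 0.56805414 -0.02193224  0.15220438]
274 222 0.18505523 [ 0.56488184 -0.02124148  0.14413269]
274 215 0.18565911 [ 0.56384697 -0.01752231  0.14240385]
```

View pics/k.png

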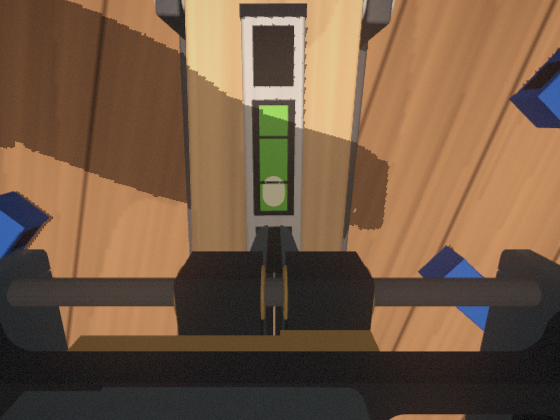

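No contact yet. The vial is clear: lines at rows 137 and 183, bubble at 191. I'll press in small steps.

>>> drive_tool(
  moves=[
    {"dx":0,"dy":0,"dz":-3,"spin":0,"fingers":-1},
    {"dx":0,"dy":0,"dz":-6,"spin":0,"fingers":-1},
    {"dx":0,"dy":0,"dz":-9,"spin":0,"fingers":-1},
    {"dx":0,"dy":0,"dz":-12,"spin":0,"fingers":-1},
    {"dx":0,"dy":0,"dz":-12,"spin":0,"fingers":-1},
  ],
)

```text
time: 12.45
tcp_pos: [0.5701, -0.0384, 0.1171]
eef_rot: [179.9, -0.0, 15.5]
force: [-1.4, -3.6, 9.7]
grip_width: 0.006
```

>>> drive_tool(
  moves=[
    {"dx":0,"dy":0,"dz":0,"spin":0,"fingers":-1},
    {"dx":0,"dy":0,"dz":0,"spin":0,"fingers":-1},
  ],
)

```text
time: 12.7
tcp_pos: [0.5701, -0.0384, 0.1172]
eef_rot: [179.9, -0.0, 15.5]
force: [-1.0, -1.1, 6.6]
grip_width: 0.004
```

```bash
python3 - <<'E'
from h import *
s=arm.observe();print(s['time'],s['tcp_pos'],s['force'],s['ft_torque'],s['eef_rot'])
m=arm.camera_model('wrist');p,d=arm.camera('wrist');cv2.imwrite("pics/l.png",p)
E
```

```text
12.7 [ 0.57007972 -0.03844504  0.11716314] [-1.04500531 -1.10405657  6.56295614] [-0.38010411  0.04175892 -0.02492376] [ 1.79879223e+02 -4.47589177e-02  1.55153905e+01]
```

View pics/l.png

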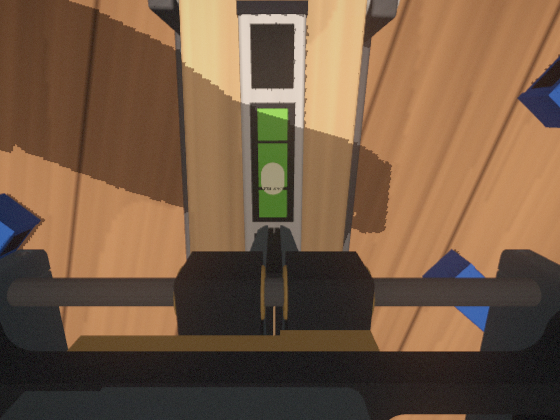

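The bubble is moving, now at row 180. I'll press slowly a little further and let it settle.

>>> drive_tool(
  moves=[
    {"dx":0,"dy":0,"dz":-1,"spin":0,"fingers":-1},
    {"dx":0,"dy":0,"dz":-2,"spin":0,"fingers":-1},
    {"dx":0,"dy":0,"dz":-2,"spin":0,"fingers":-1},
    {"dx":0,"dy":0,"dz":-2,"spin":0,"fingers":-1},
  ],
)

```text
time: 13.25
tcp_pos: [0.5704, -0.0385, 0.1169]
eef_rot: [179.9, -0.0, 15.5]
force: [-12.2, -1.3, 32.0]
grip_width: 0.004
```

>>> drive_tool(
  moves=[
    {"dx":0,"dy":0,"dz":-0.6,"spin":0,"fingers":-1},
    {"dx":0,"dy":0,"dz":-0.6,"spin":0,"fingers":-1},
    {"dx":0,"dy":0,"dz":-0.6,"spin":0,"fingers":-1},
    {"dx":0,"dy":0,"dz":-0.6,"spin":0,"fingers":-1},
    {"dx":0,"dy":0,"dz":-0.6,"spin":0,"fingers":-1},
    {"dx":0,"dy":0,"dz":-0.6,"spin":0,"fingers":-1},
    {"dx":0,"dy":0,"dz":-0.6,"spin":0,"fingers":-1},
    {"dx":0,"dy":0,"dz":-0.6,"spin":0,"fingers":-1},
    {"dx":0,"dy":0,"dz":-0.6,"spin":0,"fingers":-1},
    {"dx":0,"dy":0,"dz":-0.6,"spin":0,"fingers":-1},
    {"dx":0,"dy":0,"dz":-0.6,"spin":0,"fingers":-1},
    {"dx":0,"dy":0,"dz":-0.6,"spin":0,"fingers":-1},
    {"dx":0,"dy":0,"dz":-0.6,"spin":0,"fingers":-1},
    {"dx":0,"dy":0,"dz":-0.6,"spin":0,"fingers":-1},
  ],
)

```text
time: 15.0
tcp_pos: [0.5703, -0.0385, 0.117]
eef_rot: [179.9, -0.0, 15.5]
force: [-7.6, -0.2, 19.9]
grip_width: 0.007
```

```bash
cat > bub.py <<'E'
from h import *
import sys
s=arm.observe();print(s['time'],s['tcp_pos'],s['force'])
p,d=arm.camera('wrist');cv2.imwrite(f"pics/{sys.argv[1]}.png",cv2.resize(p[60:240,180:380],None,fx=3.3,fy=3.3,interpolation=cv2.INTER_CUBIC))
c=p[80:235,266:282].astype(int);g=c.mean(1)
print([(80+i,tuple(x.astype(int))) for i,x in enumerate(g)][10::2])
E
python3 bub.py m
```

```text
15.0 [ 0.57028206 -0.03846477  0.11703459] [-7.55396051 -0.1673696  19.92297058]
[(90, (np.int64(197), np.int64(210), np.int64(224))), (92, (np.int64(197), np.int64(209), np.int64(224))), (94, (np.int64(197), np.int64(210), np.int64(224))), (96, (np.int64(197), np.int64(210), np.int64(224))), (98, (np.int64(197), np.int64(210), np.int64(224))), (100, (np.int64(197), np.int64(210), np.int64(224))), (102, (np.int64(154), np.int64(165), np.int64(179))), (104, (np.int64(65), np.int64(72), np.int64(82))), (106, (np.int64(66), np.int64(72), np.int64(83))), (108, (np.int64(75), np.int64(142), np.int64(114))), (110, (np.int64(98), np.int64(215), np.int64(160))), (112, (np.int64(98), np.int64(215), np.int64(160))), (114, (np.int64(89), np.int64(200), np.int64(147))), (116, (np.int64(68), np.int64(160), np.int64(115))), (118, (np.int64(53), np.int64(128), np.int64(90))), (120, (np.int64(50), np.int64(124), np.int64(87))), (122, (np.int64(51), np.int64(124), np.int64(87))), (124, (np.int64(51), np.int64(124), np.int64(87))), (126, (np.int64(49), np.int64(123), np.int64(86))), (128, (np.int64(49
[... 2116 characters left out ...]
t64(117), np.int64(76))), (210, (np.int64(43), np.int64(118), np.int64(77))), (212, (np.int64(42), np.int64(117), np.int64(76))), (214, (np.int64(42), np.int64(117), np.int64(76))), (216, (np.int64(42), np.int64(117), np.int64(76))), (218, (np.int64(29), np.int64(34), np.int64(40))), (220, (np.int64(28), np.int64(33), np.int64(38))), (222, (np.int64(102), np.int64(111), np.int64(121))), (224, (np.int64(111), np.int64(121), np.int64(131))), (226, (np.int64(96), np.int64(104), np.int64(113))), (228, (np.int64(51), np.int64(55), np.int64(60))), (230, (np.int64(40), np.int64(43), np.int64(47))), (232, (np.int64(38), np.int64(42), np.int64(46))), (234, (np.int64(31), np.int64(36), np.int64(39)))]
```

View pics/m.png

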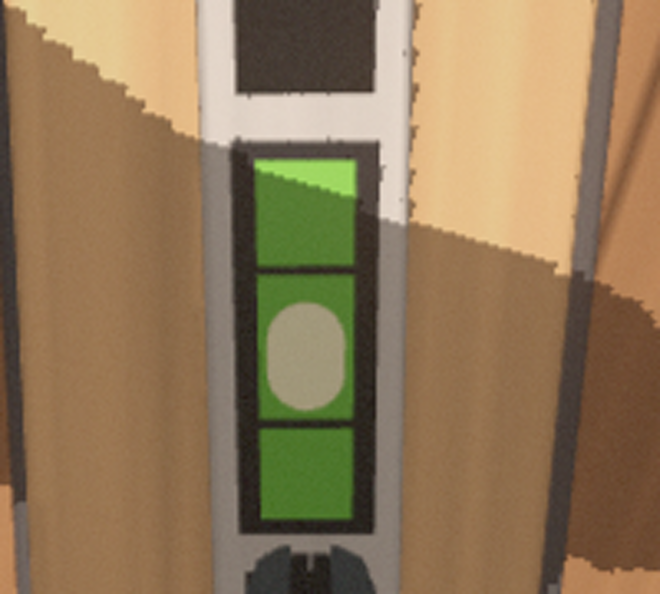

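The bubble now stands between the lines at 20 N, and the height is the same as it was at 32 N, so the shelf is firm on the foot. I'll rectify the pixels onto the level's top plane and check that it has settled.

>>> drive_tool(
  moves=[
    {"dx":0,"dy":0,"dz":-0.6,"spin":0,"fingers":-1},
    {"dx":0,"dy":0,"dz":-0.6,"spin":0,"fingers":-1},
    {"dx":0,"dy":0,"dz":-0.6,"spin":0,"fingers":-1},
    {"dx":0,"dy":0,"dz":-0.6,"spin":0,"fingers":-1},
    {"dx":0,"dy":0,"dz":-0.6,"spin":0,"fingers":-1},
    {"dx":0,"dy":0,"dz":-0.6,"spin":0,"fingers":-1},
    {"dx":0,"dy":0,"dz":-0.6,"spin":0,"fingers":-1},
    {"dx":0,"dy":0,"dz":-0.6,"spin":0,"fingers":-1},
  ],
)

```text
time: 16.05
tcp_pos: [0.5702, -0.0385, 0.1171]
eef_rot: [179.9, 0.0, 15.5]
force: [-5.6, -1.4, 17.2]
grip_width: 0.006
```

```bash
python3 - <<'E'
from h import *
m=arm.camera_model('wrist');s=arm.observe();p,d=arm.camera('wrist')
print(s['time'],s['tcp_pos'],s['force'],s['joint_vel'])
c=p[100:225,267:280].astype(float).mean(1)
r=np.arange(100,225);g=c[:,1];bl=c[:,0]
pale=r[(bl>80)&(r>120)&(r<215)]
def cen(a,b):
    w=np.clip(g[a-100-4:b-100+4].max()-0-g[a-100:b-100],0,None)-20;w=np.clip(w,0,None);return (w*r[a-100:b-100]).sum()/w.sum()
l1,l2=cen(137,147),cen(185,192);print(pale.min(),pale.max(),l1,l2)
P=[onz(m,273.5,v,.142) for v in(l1,pale.min()-.5,pale.max()+.5,l2)]
ax=-(P[0]-P[3])/np.linalg.norm(P[0]-P[3]);x=[float(q@ax)*1000 for q in P];print(np.diff(x),'bubble off mm (+ to foot)',(x[1]+x[2]-x[0]-x[3])/2)
cv2.imwrite("pics/n.png",p)
t,_=arm.camera('scene');cv2.imwrite("pics/o.png",t)
E
```

```text
16.05 [ 0.57020466 -0.03847929  0.1170678 ] [-5.60310084 -1.39581271 17.1515395 ] [-0.0670033  -0.00585046 -0.02268655 -0.00248877 -0.0166667  -0.03618513]
152 183 141.4428495481127 187.96663419386263
[ 5.25622989 17.36209879  2.50389599] bubble off mm (+ to foot) 1.3761669473046254
```

View pics/o.png

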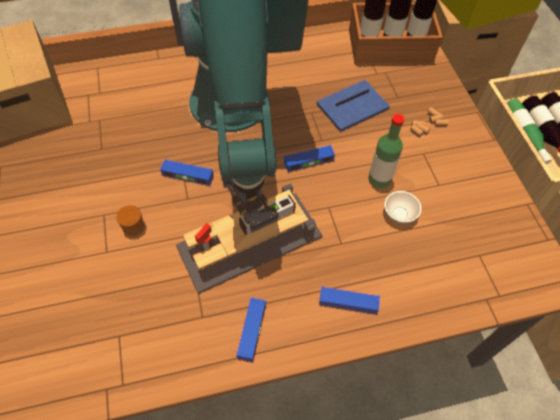

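The bubble has settled at about +1.4 mm (limit ±3), pressed at 17 N. The bottle at (385,155), bowl at (403,208) and cup at (130,220) stand where they were, and nothing touches the knob at (203,234). I'm handing in.

```bash
python3 -c "
from bench import arm
print(arm.sign_off()); s=arm.observe(); print(s['time'],s['force'],s['tcp_pos'])"
```

```text
the job is handed in; nothing more can be done
None
the job is handed in; nothing more can be done
```

I turned the red knob about 1.9 rad counter-clockwise and let go of it. I then pressed the aluminium level's foot-end pad with the closed fingertips, and handed in at 16 s while still pressing. The hand-in gave no verdict.

**Last checks:**
- **Bubble:** it settled wholly between the lines, about 1.4 mm towards the foot end (limit 3 mm).
- **Pressing force:** about 17 N upwards on the tool, with about 6 N sideways from friction.
- **Shelf on the foot:** I judged this indirectly. The fingertip height stayed the same to within 0.3 mm between about 7 and 32 N.
- **Other objects:** the bottle, bowl and candle cup were where they started, and nothing touched the knob.

**What disagreed or failed:**
- **Tool frame:** the fingertips stood about 39 mm higher than the stated tool frame implies. My first grasp therefore closed just above the knob, so I went by the camera images after that.
- **Refused call:** the first move call was refused because each row needs all its fields; the arm did not move.

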